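# Set out the dice cup and start the game timer

## Robot

A 6-joint arm with a two-finger parallel gripper is mounted at the origin on the work surface. World frame = base frame: x ahead of the robot, y to its left, z up, the work surface at z = 0. Lengths are in mm, angles in rad, forces in N, time in s.
With the tool pointing down it reaches from about 350 to 775 mm from the base axis. Payload 7.3 kg.
Tool frame: the origin (TCP) lies at the centre of the arm's flange, where the gripper is bolted on; the fingertips stand 178 mm ahead of it and the grasp point (between the pads) lies 159 mm ahead of it; z points along the fingers, y is the line along which they close (so a half turn about z gives the same grasp; the last joint's range is limited). The gripper opens to 92 mm and grips with 3 to 60 N. Pads are 19 mm wide; open, the fingers measure 130 mm over their backs; the gripper's body (75 mm by 190 mm) begins 47 mm behind the grasp point.
Start: joints at [1.051, 0.342, 1.524, -0, 1.275, -0.146], TCP at [191.686, 488.758, 404.741] pointing down, gripper open.
Joint ranges: [-2.53, 2.53], [-0.77, 2.02], [0.04, 2.7], [-1, 4.14], [0.28, 2.66], [-3.11, 3.11]. Speed limits (rad/s): [2.57, 2.57, 3.14, 3.14, 3.14, 3.14].

## Interface

Orientations are given as [roll, pitch, yaw] about the fixed x, y, z axes, in that order (R = Rz(yaw) Ry(pitch) Rx(roll)).
In Python, from plant import * gives the robot as it stands. The module is installed in compiled form; this text tells all that it offers.
- The arm moves only by the shell command python3 -m inch 'ROWS'. ROWS is JSON, a list of rows, each a list of 5 numbers: the shift along the tool's x, y, z in m, then the turn about the tool's z in rad, then the opening, from 0 (shut) to 1 (fully open). In form: [[tx, ty, tz, spin, claw], ...]. A call has 1 to 8 rows; each row is the pose to reach, as a shift and turn from the pose commanded when the call began, along the tool's axes at that moment; what a row does not reach only later rows make up. A row lasts 1/12 s, in which the tool goes at most 41.7 mm and 7.16 degrees, less where a joint would pass 70% of its speed; a pose out of reach is approached as far as the arm can. A call with a gripper value outside its range is refused whole. The fingers move at their own pace and stop on an object; the grip force is fixed at half the most. Time passes only in rows, so rows that repeat a pose let the fingers close. It gives the time, the measured TCP pose, the force, the opening and the grip force at its end, in the units of the state.
- get_obs(): the state, without advancing time (a new reading comes with each control period).
- capture(name): name is "scene" or "top" or "wrist"; returns a dict with "color" (384x512x3 uint8, red, green, blue), "intrinsics" (3x3 intrinsics, pixels), "distortion" ([k1, k2, p1, p2, k3] as OpenCV has them; the pictures are not rectified), "pose" (4x4, takes a point from camera to world coordinates). Camera axes: x right, y down, z forward; pixel columns grow to the right and rows downward; lengths in mm; the calibration is good to about 2 mm. A picture is of the moment at which its call begins. There is no depth.
- close_job(): hands the job in; it is judged then, once.
Trained networks look in a picture, given as the dict that the camera call returned (one of the last four; its "shot" number tells which), for a name from the list of things; names that differ only in an ending like _2 or _b are one class to them, and where a whole thing is asked for, a point or a joint stands for the part that bears it (a point fixed in the world has none). Each returns a list of dicts, best first, with "conf" (0 to 1); they miss things now and then, are a little off and sometimes report something else, mostly with a low value. They report only what shows in the picture. A call takes as long as a camera call.
- look_for(picture, target): "rect" ([centre column, centre row, width, height] in pixels, round what is visible of it).
- trace(picture, target): "pixels" (384x512 bool, what is visible of it) and "rect" ([centre column, centre row, width, height] in pixels, round what is visible of it).
- tip_of(picture, target): "centre" ([column, row] in pixels: a listed point, or the origin of a listed thing).
The state is a dict: "time": time; "joint_positions": joint angles; "dq": joint speeds; "tau": joint torques, N m; "tool_pos": TCP position; "tcp_rot": TCP orientation; "contact_force": force on the tool from outside, world axes, zero at the start; "moment": the same for the moment, N m; "grip_width": finger opening in mm; "finger_force": force on a finger pad.
Only numpy, scipy, OpenCV 4.12 (cv2) and the standard library are available. Lean on these libraries where they do the work, as an engineer would, in place of code of your own. Each camera call takes 0.05 s, during which the arm holds its last target. There are 200 camera calls.

## Task

Get the next round ready: lift the hanging dice cup up and off the stand's hook and set it down, without dropping it, upright and wholly on the coaster. Only when it stands there, start the game timer by pressing its keys fully down one at a time, letting each come back up: first the round one, then the square one, then the long bar. Do not press the cross-shaped off key, and leave the pawns and the paperweight where they are.

Things in the scene. Friction and masses are not known exactly. Their poses are not given: they have to be found in the camera images.
- cup: bamboo dice cup, rim 72 mm and foot 64 mm across, 66 mm high, about 180 g. Two flat straps (y = +-38 mm) carry a wooden grip block above its mouth: 16 (x) x 84 (y) x 34 mm, from 120 to 154 mm above the foot. Origin: centre of the foot's underside; z up. At the start it hangs upright with its foot 35 mm above the shelf, the block's underside on the stand's hook arm, x axis along the arm
- cup_grip (a point): centre of the cup's grip block, 137 mm above the foot; the block is pinched from above across its 16 mm (the cup's x axis); 54 mm are free between rim and block
- stand: aluminium stand, fixed, base 150 x 110 mm. Origin on the shelf below where the cup hangs. A post at x = +68 mm carries a level arm 12 mm wide, 8 mm thick, top 155 mm above the shelf, pointing to -x, with an upturned lip at x = -40 to -48 mm, 14 mm above the arm (nothing is higher). The cup comes off by lifting it 20 to 35 mm, then moving it 100 mm along -x so that the whole cup is past the lip
- coaster: grey silicone coaster, fixed, a flat disc 112 mm across and 6 mm thick. Origin: centre of its underside; z up
- timer: bamboo game timer, fixed, 200 (x) x 150 (y) x 45 mm, with a dark display along its far (+x) edge, 56 mm high there, and a 2 x 2 keypad (places 68 mm apart, at x = -60 and +8, y = +-34 mm). Origin: centre of its underside; z up
- round_top (a point): top face centre of the round key (disc, 44 mm across) of the game timer (aluminium, like the other keys; it stands 15 mm proud of its square black plate and about 63 mm above the shelf at rest); z axis up. Which of the four places of the 2 x 2 keypad it has changes from start to start
- square_top (a point): top face centre of the square key (40 x 40 mm) of the game timer (aluminium, like the other keys; it stands 15 mm proud of its square black plate and about 63 mm above the shelf at rest); z axis up. Which of the four places of the 2 x 2 keypad it has changes from start to start
- bar_top (a point): top face centre of the long bar key (22 x 56 mm, long side along the timer's y) of the game timer (aluminium, like the other keys; it stands 15 mm proud of its square black plate and about 63 mm above the shelf at rest); z axis up. Which of the four places of the 2 x 2 keypad it has changes from start to start
- cross_top (a point): top face centre of the cross-shaped key (50 x 50 mm, arms 14 mm wide), the off key of the game timer (aluminium, like the other keys; it stands 15 mm proud of its square black plate and about 63 mm above the shelf at rest); z axis up. Which of the four places of the 2 x 2 keypad it has changes from start to start
- key_round (a joint): travel of the round key in m: 0 up, 0.008 fully down (pressed straight down; spring, about 1 N to start it and 6 N at the bottom; it comes back up by itself)
- key_square (a joint): travel of the square key in m: 0 up, 0.008 fully down (pressed straight down; spring, about 1 N to start it and 6 N at the bottom; it comes back up by itself)
- key_bar (a joint): travel of the bar key in m: 0 up, 0.008 fully down (pressed straight down; spring, about 1 N to start it and 6 N at the bottom; it comes back up by itself)
- key_cross (a joint): travel of the cross key in m: 0 up, 0.008 fully down (pressed straight down; spring, about 1 N to start it and 6 N at the bottom; it comes back up by itself)
- pawn_red: bystander: red pawn, 73 mm high, 36 mm across; origin under its centre
- pawn_blue: bystander: blue pawn, 73 mm high, 36 mm across; origin under its centre
- paperweight: bystander: glass paperweight, dome 80 mm across, 45 mm high; origin under its centre

How it is judged (in metres and radians):
On the way, in this order (a step that is already met when the one before it is completed fails the run):
1. the cup stands upright and wholly on the coaster, let go (horizontal distance between cup and coaster below 0.023 m and z of cup in the frame of coaster between 0.003 and 0.01 m and angle between cup's own z axis and vertical below 0.1 rad and linear speed of cup below 0.03 m/s and contact force between cup and the fingers below 0.1 N), for 0.1 s.
2. the round key, and no other, is pressed down (6 of its 8 mm or more) (value of joint key_round above 0.006 m and value of joint each of key_square, key_bar, key_cross below 0.002 m and horizontal distance between cup and coaster below 0.023 m and z of cup in the frame of coaster between 0.003 and 0.01 m and angle between cup's own z axis and vertical below 0.1 rad), for 0.04 s.
3. the square key, and no other, is pressed down (6 of its 8 mm or more) (value of joint key_square above 0.006 m and value of joint each of key_round, key_bar, key_cross below 0.002 m and horizontal distance between cup and coaster below 0.023 m and z of cup in the frame of coaster between 0.003 and 0.01 m and angle between cup's own z axis and vertical below 0.1 rad), for 0.04 s.
4. the long bar key, and no other, is pressed down (6 of its 8 mm or more) (value of joint key_bar above 0.006 m and value of joint each of key_round, key_square, key_cross below 0.002 m and horizontal distance between cup and coaster below 0.023 m and z of cup in the frame of coaster between 0.003 and 0.01 m and angle between cup's own z axis and vertical below 0.1 rad), for 0.04 s.
At the end, for the whole second after the job is handed in: The cup stands upright (within 0.1 rad) and at rest on the coaster, its centre within 23 mm of the coaster's centre, released; all four keys are back up (within 2 mm) (all of step 1 and value of joint each of key_round, key_square, key_bar, key_cross below 0.002 m); the robot touches nothing.
It fails at once if the off key (cross) is pressed by more than 3 mm (value of joint key_cross above 0.003 m).
It fails at once if two keys are pressed at once (both by more than 3 mm) (value of joint each of key_round, key_square above 0.003 m or value of joint each of key_round, key_bar above 0.003 m or value of joint each of key_round, key_cross above 0.003 m or value of joint each of key_square, key_bar above 0.003 m or value of joint each of key_square, key_cross above 0.003 m or value of joint each of key_bar, key_cross above 0.003 m).
It fails at once if a key is pressed by more than 4 mm while the cup is not on the coaster (value of joint any of key_round, key_square, key_bar, key_cross above 0.004 m and horizontal distance between cup and coaster above 0.03 m).
It fails at once if the cup is dropped (falls faster than 0.5 m/s out of the fingers) (linear speed of cup above 0.5 m/s and contact force between cup and the fingers below 0.05 N).
It fails at once if a pawn or the paperweight is moved by more than 20 mm (distance of any of pawn_red, pawn_blue, paperweight from where it was at the start of the episode above 0.02 m).
It also fails if it takes over 58 s, if anything falls off the work surface, if the arm or the gripper's body presses on something with over 40 N, if the wrist force passes 120 N, or if a joint passes its speed limit or range.

## Working session

There is one attempt and no reset: what is moved stays moved. The work goes in short steps, Python scripts to look and compute and a shell command to move; the robot and the scene stay as the last step left them, time stands still between calls to the robot, and variables do not carry over. Pictures are saved under pics/ and viewed, at most 10 in all, crops included, and the job is handed in when it is done.

```bash
mkdir -p pics; cat > h.py <<'E'
from plant import *
import numpy as np, cv2
from scipy.spatial.transform import Rotation as R
def ray(p,px):
    u=cv2.undistortPoints(np.array([[px]],float),np.array(p["intrinsics"],float),np.array(p["distortion"],float))[0,0]
    T=np.array(p["pose"]); d=T[:3,:3]@np.array([u[0],u[1],1.]); return T[:3,3],d/np.linalg.norm(d)
def atz(p,px,z):
    o,d=ray(p,px); return o+d*(z-o[2])/d[2]
def tri(L):
    A=0;b=0
    for o,d in L:
        M=np.eye(3)-np.outer(d,d);A=A+M;b=b+M@o
    x=np.linalg.solve(A,b); return x,[round(float(np.linalg.norm((np.eye(3)-np.outer(d,d))@(x-o))),1) for o,d in L]
def save(p,n): cv2.imwrite(n,p["color"][:,:,::-1])
E
python3 - <<'E'
from h import *
P={n:capture(n) for n in("scene","top","wrist")}
for n in P: save(P[n],f"pics/a_{n}.png"); print(n,np.round(P[n]["pose"],2).tolist())
for t in ["cup","cup_grip","stand","coaster","timer","round_top","square_top","bar_top","cross_top","pawn_red","pawn_blue","paperweight"]:
    L=[]
    for n in P:
        r=tip_of(P[n],t)
        if r: 
            print(t,n,np.round(r[0]["centre"],1),round(r[0]["conf"],2),len(r))
            if r[0]["conf"]>.5:L.append(ray(P[n],r[0]["centre"]))
    if len(L)>1: x,e=tri(L);print("   ->",x.round(1),e)
o=get_obs();print({k:np.round(o[k],3) for k in("time","tool_pos","tcp_rot","grip_width","contact_force")})
a=np.hstack([P["scene"]["color"],P["top"]["color"]]);cv2.imwrite("pics/ab.png",cv2.resize(a,(800,300))[:,:,::-1])
E
```

```text
scene [[-0.22, 0.58, -0.78, 1258.52], [0.97, 0.13, -0.19, 167.48], [-0.01, -0.8, -0.6, 676.62], [0.0, 0.0, 0.0, 1.0]]
top [[-0.01, -1.0, 0.08, 499.97], [-1.0, 0.01, -0.03, -4.82], [0.03, -0.08, -1.0, 961.26], [0.0, 0.0, 0.0, 1.0]]
wrist [[0.37, 0.9, 0.23, 128.08], [0.93, -0.35, -0.09, 511.66], [-0.0, 0.25, -0.97, 383.68], [0.0, 0.0, 0.0, 1.0]]
cup scene [136.6 212.6] 0.98 1
cup top [369.3 201.8] 0.93 1
   -> [ 556.6 -294.4   41. ] [4.4, 4.4]
cup_grip scene [124.5 165.3] 0.83 1
cup_grip top [386.6 198.3] 0.6 2
   -> [ 556.6 -291.9  172.7] [1.2, 1.2]
stand scene [139.4 226.4] 0.85 1
stand top [363.9 206.1] 0.91 1
   -> [ 550.1 -298.2   -8.5] [3.2, 3.2]
coaster scene [265.7 244.4] 0.96 2
coaster top [231.1 207.9] 0.72 1
   -> [548.5  15.6  -6.4] [4.3, 4.3]
timer scene [379.9 279.2] 0.75 2
timer top [114.8 188.4] 0.92 1
   -> [597.5 279.3  -8.1] [2.5, 2.5]
round_top scene [368.8 259.3] 0.88 1
round_top top [120.1 178.1] 0.91 1
   -> [613.2 247.4  59.7] [3.3, 3.3]
square_top scene [393.7 231.2] 0.75 1
square_top top [ 98.5 215.9] 0.66 2
   -> [530.8 292.3  71. ] [0.2, 0.2]
bar_top scene [362.3 232.9] 0.79 1
bar_top top [389. 197.] 0.66 3
   -> [627.8  -6.4 283.4] [247.3, 247.3]
cross_top scene [401.6 257.1] 0.93 1
cross_top top [ 89.7 184.8] 0.58 1
   -> [598.3 310.7  65. ] [3.4, 3.4]
pawn_red scene [326.5 199.9] 0.52 2
pawn_red top [173.1 293.8] 0.54 1
   -> [355.3 142.1  -0.7] [2.0, 2.0]
pawn_blue scene [217.8 186.1] 0.71 2
pawn_blue top [299.9 292.5] 0.79 1
   -> [ 354.9 -149.5   -2. ] [4.6, 4.6]
paperweight scene [157.  306.1] 0.98 1
paperweight top [300.2 112.9] 0.9 1
   -> [ 7.727e+02 -1.524e+02 -3.000e-01] [1.6, 1.6]
{'time': np.float64(1.95), 'tool_pos': array([191.69 , 488.76 , 404.745]), 'tcp_rot': array([3.141, 0.   , 2.768]), 'grip_width': np.float64(91.7), 'contact_force': array([-0.412,  0.375, -0.92 ])}
```

View pics/a_scene.png

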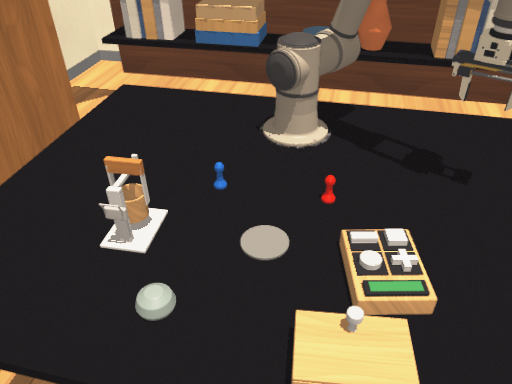

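View pics/a_top.png

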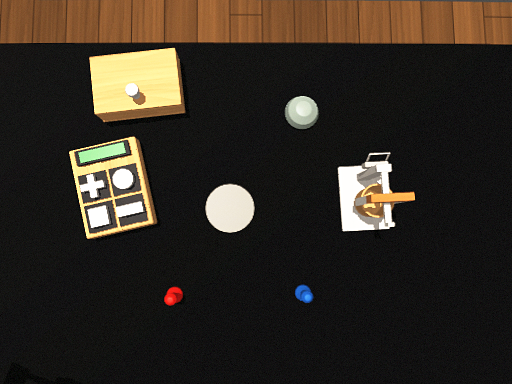

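The scene view shows the cup hanging on the stand at about (130,200), the coaster at (265,242) and the timer at (385,270). The key nearest the robot on its left is the bar (363,237), then the square (396,236). Behind them are the round (370,260) and the cross (404,260).

The top view agrees: bar (130,209), square (98,216), round (123,179), cross (92,186). The network's bar hit in that view is false. The stand arm points to -x with a yaw of about 0.07. I'll move towards the cup and look with the wrist camera.

```bash
cat >> h.py <<'E'
def go(x,y,z,yaw):
    o=get_obs(); Rm=R.from_euler("xyz",o["tcp_rot"]).as_matrix()
    d=Rm.T@(np.array([x,y,z])-o["tool_pos"])/1000
    s=-(yaw-o["tcp_rot"][2]); s=(s+np.pi)%(2*np.pi)-np.pi
    print("shift",d.round(4),"spin",round(float(s),4),"t",round(float(o["time"]),2),"at",np.round(o["tool_pos"],1),"rot",np.round(o["tcp_rot"],3))
E
python3 -c "
from h import *
go(556,-230,440,1.64)"
```

```text
shift [-0.6016 -0.5361 -0.0353] spin 1.1278 t 1.95 at [191.7 488.8 404.7] rot [3.141 0.    2.768]
```

```bash
python3 -m inch '[[-0.6,-0.536,-0.035,1.128,1],[-0.6,-0.536,-0.035,1.128,1],[-0.6,-0.536,-0.035,1.128,1],[-0.6,-0.536,-0.035,1.128,1],[-0.6,-0.536,-0.035,1.128,1],[-0.6,-0.536,-0.035,1.128,1],[-0.6,-0.536,-0.035,1.128,1],[-0.6,-0.536,-0.035,1.128,1]]'; python3 -c "
from h import *
go(556,-230,440,1.64)"
```

```text
time: 2.62
tool_pos: [342.1, 189.7, 419.6]
tcp_rot: [3.141, -0.0, 1.762]
contact_force: [1.3, 0.2, -0.4]
grip_width: 91.8
finger_force: 0.0
shift [-0.4527  0.1303 -0.0203] spin 0.122 t 2.62 at [342.1 189.7 419.6] rot [ 3.141 -0.     1.762]
```

```bash
python3 -m inch '[[-0.453,0.13,-0.02,0.122,1],[-0.453,0.13,-0.02,0.122,1],[-0.453,0.13,-0.02,0.122,1],[-0.453,0.13,-0.02,0.122,1],[-0.453,0.13,-0.02,0.122,1],[-0.453,0.13,-0.02,0.122,1],[-0.453,0.13,-0.02,0.122,1],[-0.453,0.13,-0.02,0.122,1]]'; python3 -c "
from h import *
go(556,-230,440,1.64)"
```

```text
time: 3.28
tool_pos: [495.1, -106.6, 433.5]
tcp_rot: [3.141, -0.0, 1.645]
contact_force: [0.9, 0.3, 1.0]
grip_width: 91.9
finger_force: 0.0
shift [-0.1276  0.0516 -0.0064] spin 0.0053 t 3.28 at [ 495.1 -106.6  433.5] rot [ 3.141 -0.     1.645]
```

```bash
python3 -m inch '[[-0.128,0.052,-0.006,0.005,0.5],[-0.128,0.052,-0.006,0.005,0.5],[-0.128,0.052,-0.006,0.005,0.5],[-0.128,0.052,-0.006,0.005,0.5],[-0.128,0.052,-0.006,0.005,0.5]]'; cat > look.py <<'E'
from h import *
import sys,pickle
n=sys.argv[1]; p=capture("wrist"); save(p,f"pics/w{n}.png")
D={"p":{k:p[k] for k in("intrinsics","distortion","pose")}}
for t in sys.argv[2:]:
    r=tip_of(p,t); D[t]=[(q["centre"],q["conf"]) for q in r]; print(t,[(np.round(c,1),round(f,2)) for c,f in D[t]])
pickle.dump(D,open(f"w{n}.pkl","wb")); o=get_obs(); print(round(float(o["time"]),2),np.round(o["tool_pos"],1))
E
python3 look.py 1 cup_grip cup stand coaster
```

```text
time: 3.7
tool_pos: [556.8, -231.6, 438.2]
tcp_rot: [-3.141, 0.0, 1.637]
contact_force: [-0.8, 1.3, 0.1]
grip_width: 63.7
finger_force: 0.0
cup_grip [(array([251.9, 270.7]), 0.82)]
cup [(array([253.8, 215.6]), 0.78), (array([252. , 271.3]), 0.54)]
stand [(array([250.2, 207.9]), 0.62)]
coaster []
3.95 [ 555.7 -226.8  439.7]
```

View pics/w1.png

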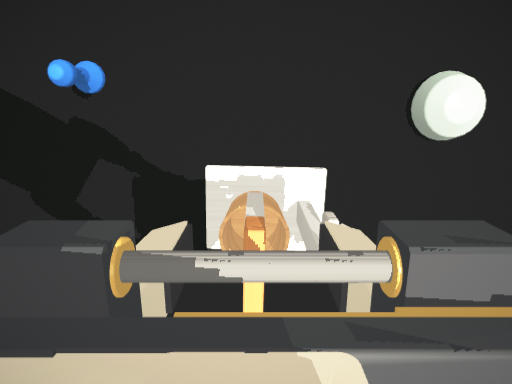

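The wrist view shows the block at column 252, partly hidden by the gripper's rod, with the base at (205-326, 165-245). I need the tool about 90 mm further towards -y to see the block freely.

```bash
python3 -m inch '[[-0.05,0,-0.01,0,0.4],[-0.1,0,-0.01,0,0.4],[-0.1,0,-0.01,0,0.4],[-0.1,0,-0.01,0,0.4]]'; python3 look.py 2 cup_grip cup stand
python3 -m inch '[[-0.03,0,0,0,0.4],[-0.03,0,0,0,0.4],[-0.03,0,0,0,0.4]]'; python3 look.py 3 cup_grip cup stand
python3 - <<'E'
from h import *
import pickle
D=[pickle.load(open(f"w{i}.pkl","rb")) for i in(1,2,3)]
for t,z in(("cup_grip",172),("cup",35),("stand",0)):
    L=[ray(d["p"],d[t][0][0]) for d in D if d[t]]
    print(t,[atz(d["p"],d[t][0][0],z).round(1) for d in D if d[t]]); 
    if len(L)>1: print(tri(L),tri(L[1:]) if len(L)>2 else "")
E
```

```text
time: 4.28
tool_pos: [562.5, -330.4, 449.2]
tcp_rot: [-3.142, 0.001, 1.638]
contact_force: [-0.1, 0.5, -0.3]
grip_width: 37.0
finger_force: 0.0
cup_grip [(array([253.5, 144.1]), 0.93)]
cup [(array([255.9, 133.2]), 0.75), (array([252.1, 129.4]), 0.36)]
stand [(array([250.9, 131. ]), 0.57)]
4.48 [ 563.2 -326.2  449.7]
time: 4.73
tool_pos: [565.3, -357.2, 449.3]
tcp_rot: [-3.142, -0.0, 1.641]
contact_force: [0.6, 0.4, -0.5]
grip_width: 36.7
finger_force: 0.0
cup_grip [(array([253.1, 109.6]), 0.63)]
cup [(array([255.7, 106.8]), 0.87)]
stand [(array([249.1, 108.3]), 0.89)]
4.93 [ 565.4 -356.5  449.7]
cup_grip [array([ 556.8, -295.3,  172. ]), array([ 557.4, -295.2,  172. ]), array([ 557.9, -296.2,  172. ])]
(array([ 557.39245691, -295.86493951,  170.63420327]), [0.6, 0.5, 0.7]) (array([ 557.65408839, -296.4495841 ,  160.8858703 ]), [0.2, 0.2])
cup [array([ 557.6, -295.3,   35. ]), array([ 559.6, -298.6,   35. ]), array([ 559.9, -295.3,   35. ])]
(array([ 559.06497247, -296.92402772,   31.5178971 ]), [1.5, 2.0, 1.8]) (array([ 559.57852128, -294.97643727,   77.21881774]), [0.2, 0.2])
stand [array([ 552.9, -297. ,    0. ]), array([ 553.5, -299.3,    0. ]), array([ 551.9, -298. ,    0. ])]
(array([ 552.72632557, -298.75627571,   -4.84076625]), [0.3, 1.2, 1.1]) (array([ 552.98771862, -297.58746166,   22.46961905]), [0.7, 0.7])
```

View pics/w3.png

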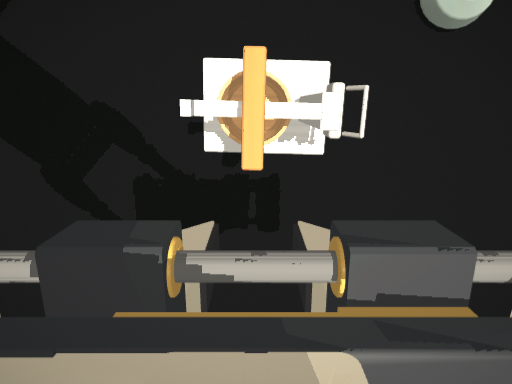

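The view shows the block at (254,108), the arm running level along row 108 and the lip at columns 180-193. Both the block and the arm have a yaw of about 0.04. The block centre is (557.5, -296, 171), which matches the text. With a 37 mm opening the fingers clear the lip by about 7 mm, so I'll go above the block and descend.

```bash
python3 -c "
from h import *
go(557.5,-296,440,1.608);go(557.5,-296,340,1.608)"
```

```text
shift [ 0.0609 -0.0035  0.0097] spin 0.0341 t 4.93 at [ 565.4 -356.5  449.7] rot [ 3.141 -0.     1.642]
shift [ 0.0609 -0.0036  0.1097] spin 0.0341 t 4.93 at [ 565.4 -356.5  449.7] rot [ 3.141 -0.     1.642]
```

```bash
python3 -m inch '[[0.04,-0.003,0.005,0.034,0.4],[0.061,-0.0035,0.01,0.034,0.4],[0.061,-0.0035,0.01,0.034,0.4],[0.061,-0.0035,0.03,0.034,0.4],[0.061,-0.0035,0.05,0.034,0.4],[0.061,-0.0035,0.05,0.034,0.4]]'; python3 -c "
from h import *
go(557.5,-296,340,1.608)"
```

```text
time: 5.43
tool_pos: [557.0, -296.5, 395.8]
tcp_rot: [-3.137, -0.004, 1.608]
contact_force: [-0.5, -0.2, -1.0]
grip_width: 36.6
finger_force: 0.0
shift [0.0002 0.0008 0.0558] spin -0.0002 t 5.43 at [ 557.  -296.5  395.8] rot [-3.137 -0.004  1.608]
```

```bash
python3 -m inch '[[0,0,0.02,0,0.4],[0,0,0.04,0,0.4],[0,0,0.055,0,0.4],[0,0,0.06,0,0.4],[0,0,0.06,0,0.4],[0,0,0.06,0,0.4]]'; python3 -m inch '[[0,0,0,0,0.1],[0,0,0,0,0.1],[0,0,0,0,0.1],[0,0,0,0,0.1],[0,0,0,0,0.1],[0,0,0,0,0.1]]'
```

```text
time: 5.93
tool_pos: [557.7, -297.4, 340.5]
tcp_rot: [3.14, 0.001, 1.607]
contact_force: [0.3, 0.1, -0.3]
grip_width: 37.3
finger_force: 0.0
time: 6.43
tool_pos: [557.6, -297.3, 340.2]
tcp_rot: [3.14, 0.001, 1.607]
contact_force: [1.3, 0.2, 4.0]
grip_width: 15.9
finger_force: 30.0
```

```bash
python3 -m inch '[[0,0,-0.01,0,0],[0,0,-0.02,0,0],[0,0,-0.028,0,0],[0,0,-0.028,0,0],[0,0,-0.028,0,0]]'; python3 look.py 4 cup_grip cup
```

```text
time: 6.85
tool_pos: [557.4, -297.3, 368.1]
tcp_rot: [3.141, 0.001, 1.607]
contact_force: [-0.4, 0.6, -1.7]
grip_width: 16.0
finger_force: 30.0
cup_grip [(array([254.3, 245.5]), 0.74)]
cup []
7.0 [ 557.3 -297.1  366.8]
```

```bash
python3 -m inch '[[0,-0.015,0,0,0],[0,-0.035,0,0,0],[0,-0.055,0,0,0],[0,-0.075,0,0,0],[0,-0.095,0,0,0],[0,-0.108,0,0,0],[0,-0.112,0,0,0],[0,-0.112,0,0,0]]'; python3 - <<'E'
from h import *
from h import *
P={n:capture(n) for n in("scene","top")}
save(P["scene"],"pics/c_scene.png")
for t in("coaster","cup"):
    M=[]
    for n in P:
        r=trace(P[n],t)
        if r:
            m=r[0]["pixels"]; ys,xs=np.nonzero(m)
            c=cv2.findContours(m.astype(np.uint8),0,2)[0]; c=max(c,key=cv2.contourArea)
            if t=="coaster":
                W=np.array([atz(P[n],q[0].astype(float),6)[:2] for q in c],np.float32); print(t,n,r[0]["conf"],cv2.minEnclosingCircle(W),cv2.fitEllipse(W))
        r=tip_of(P[n],t); print(t,n,[(np.round(q["centre"],1),q["conf"],atz(P[n],q["centre"],0 if t=="coaster" else 63).round(1)) for q in r])
o=get_obs();print(o["time"],o["tool_pos"],o["contact_force"])
E
```

```text
time: 7.67
tool_pos: [444.9, -301.4, 367.3]
tcp_rot: [-3.141, -0.0, 1.606]
contact_force: [0.7, 0.5, -1.6]
grip_width: 15.8
finger_force: 30.0
coaster scene [(array([263.6, 245.3]), 0.91, array([558.2,  17.2,   0. ]))]
coaster top 0.57 ((548.95361328125, 13.629131317138672), 55.64969253540039) ((548.7376098632812, 13.597686767578125), (108.0669937133789, 109.68250274658203), 15.315634727478027)
coaster top [(array([231.4, 206.7]), 0.79, array([551.9,  10.5,   0. ]))]
cup scene [(array([154.8, 178.4]), 0.68, array([ 443.8, -289.3,   63. ]))]
cup top [(array([374.4, 254. ]), 0.86, array([ 443.3, -299.2,   63. ]))]
8.1667 [ 445.72931216 -301.17303668  367.16816644] [ 0.50212602  0.41497059 -2.08671236]
```

View pics/c_scene.png

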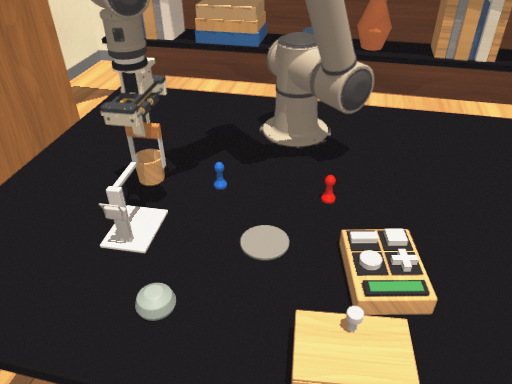

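The scene view confirms that the cup hangs in the fingers at (150,165), clear of the lip. The coaster is at (265,242), and the top view's mask puts it at (549, 14) with a 55 mm radius. I'll carry the cup over.

```bash
python3 -m inch '[[0.01,0,-0.015,0,0],[0.035,0.003,-0.03,0,0],[0.065,0.02,-0.03,0,0],[0.095,0.035,-0.03,0,0],[0.125,0.05,-0.03,0,0],[0.155,0.06,-0.03,0,0],[0.185,0.075,-0.03,0,0],[0.21,0.085,-0.03,0,0]]'; python3 -c "
from h import *
go(550,14,340,1.606)"
```

```text
time: 8.83
tool_pos: [523.5, -86.2, 397.5]
tcp_rot: [3.141, -0.0, 1.607]
contact_force: [0.9, 0.2, -0.9]
grip_width: 15.5
finger_force: 30.0
shift [0.0992 0.0301 0.0575] spin 0.0014 t 8.83 at [523.5 -86.2 397.5] rot [ 3.141 -0.     1.607]
```

```bash
python3 -m inch '[[0.025,0.008,0,0,0],[0.05,0.015,0.01,0,0],[0.07,0.022,0.02,0,0],[0.09,0.028,0.03,0,0],[0.098,0.03,0.045,0,0],[0.098,0.03,0.057,0,0],[0.098,0.03,0.057,0,0],[0.098,0.03,0.057,0,0]]'; python3 - <<'E'
from h import *
P={n:capture(n) for n in("scene","top","wrist")}
save(P["scene"],"pics/d_scene.png")
for t in("coaster","cup"):
    L=[]
    for n in P:
        r=tip_of(P[n],t)
        if r: L.append(ray(P[n],r[0]["centre"])); print(t,n,np.round(r[0]["centre"],1),r[0]["conf"],atz(P[n],r[0]["centre"],0 if t=="coaster" else 35).round(1))
    if len(L)>1: print(tri(L))
cv2.imwrite("pics/d.png",np.hstack([P["scene"]["color"][100:300,150:400],P["top"]["color"][120:320,120:370]])[:,:,::-1])
go(550,14,318,1.606)
E
```

```text
time: 9.5
tool_pos: [549.3, 10.8, 340.0]
tcp_rot: [-3.14, -0.0, 1.607]
contact_force: [0.0, -0.3, -0.6]
grip_width: 15.8
finger_force: 30.0
coaster scene [266.9 243.3] 0.94 [550.1  23.1   0. ]
coaster top [ 97.1 215. ] 0.51 [535.3 319.    0. ]
(array([586.130864  , 153.63806923, 124.01497561]), [130.1, 130.1])
cup scene [403.7 259.4] 0.57 [573.6 318.2  35. ]
cup top [122.6 181.3] 0.29 [608.7 252.1  35. ]
(array([606.12325225, 279.97817126,  55.89207853]), [32.4, 32.4])
shift [0.0035 0.0008 0.0227] spin 0.0004 t 9.95 at [549.3  10.5 340.7] rot [ 3.141 -0.     1.606]
```

View pics/d.png

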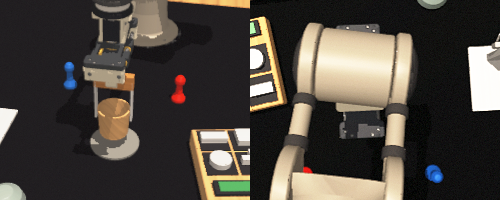

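The scene crop shows the cup hanging upright right over the coaster. Now I'll lower it gently and watch the force.

```bash
python3 -m inch '[[0.0035,0,0.01,0,0],[0.0035,0,0.02,0,0],[0.0035,0,0.024,0,0],[0.0035,0,0.026,0,0],[0.0035,0,0.026,0,0],[0.0035,0,0.026,0,0]]'; python3 -m inch '[[0,0,0.001,0,0],[0,0,0.002,0,0],[0,0,0.002,0,0],[0,0,0.002,0,0]]'; python3 -c "
from h import *
o=get_obs();print(o['tool_pos'],o['contact_force'],o['moment'])"
```

```text
time: 10.45
tool_pos: [549.3, 14.2, 314.2]
tcp_rot: [-3.141, -0.0, 1.607]
contact_force: [0.1, 0.4, -0.7]
grip_width: 15.5
finger_force: 30.0
time: 10.78
tool_pos: [549.2, 14.1, 312.5]
tcp_rot: [3.141, -0.0, 1.607]
contact_force: [-1.0, -0.2, -1.7]
grip_width: 15.8
finger_force: 30.0
[549.19358624  14.14953248 312.45220697] [-1.04958702 -0.20532235 -1.66391571] [-0.05774503  0.03689619 -0.020226  ]
```

```bash
for i in 1 2; do python3 -m inch '[[0,0,0.001,0,0],[0,0,0.001,0,0],[0,0,0.001,0,0]]' | grep -E "tool_pos|contact"; done
```

```text
tool_pos: [549.2, 14.2, 311.3]
contact_force: [0.6, -0.3, -2.1]
tool_pos: [549.3, 14.2, 311.1]
contact_force: [-0.6, -0.0, 5.4]
```

It touches down at TCP z 311, as expected. I'll release it and rise straight up.

```bash
python3 -m inch '[[0,0,0,0,0.2],[0,0,0,0,0.3],[0,0,0,0,0.4],[0,0,0,0,0.4],[0,0,0,0,0.4]]'; python3 -m inch '[[0,0,-0.01,0,0.4],[0,0,-0.03,0,0.4],[0,0,-0.06,0,0.4],[0,0,-0.09,0,0.4],[0,0,-0.11,0,0.4],[0,0,-0.11,0,0.4]]'; python3 -c "
from h import *
go(590,215,420,1.8)
go(500,250,420,1.76)"
```

```text
time: 11.7
tool_pos: [549.2, 14.2, 310.1]
tcp_rot: [-3.141, -0.0, 1.607]
contact_force: [0.4, -0.1, 1.1]
grip_width: 35.9
finger_force: 0.0
time: 12.2
tool_pos: [549.6, 14.2, 426.0]
tcp_rot: [3.132, 0.001, 1.607]
contact_force: [-0.1, -0.5, 0.2]
grip_width: 36.8
finger_force: 0.0
shift [0.1993 0.0475 0.0062] spin -0.1931 t 12.2 at [549.6  14.2 426. ] rot [3.132e+00 1.000e-03 1.607e+00]
shift [ 0.2375 -0.0412  0.0053] spin -0.1531 t 12.2 at [549.6  14.2 426. ] rot [3.132e+00 1.000e-03 1.607e+00]
```

```bash
python3 -m inch '[[0.04,0.005,-0.01,-0.15,0.1],[0.08,0.01,-0.01,-0.15,0],[0.12,0.015,-0.01,-0.15,0],[0.16,0.02,-0.01,-0.15,0],[0.19,0.022,-0.01,-0.15,0],[0.19,0.022,-0.01,-0.15,0],[0.19,0.022,-0.01,-0.15,0],[0.19,0.022,-0.01,-0.15,0]]'; python3 look.py 5 round_top square_top bar_top cross_top timer
python3 -m inch '[[-0.03,0.02,0,0,0],[-0.055,0.03,0,0,0],[-0.055,0.03,0,0,0],[-0.055,0.03,0,0,0],[-0.055,0.03,0,0,0]]'; python3 look.py 6 round_top square_top bar_top cross_top timer
python3 - <<'E'
from h import *
import pickle
D=[pickle.load(open(f"w{i}.pkl","rb")) for i in(5,6)]
for t in("round_top","square_top","bar_top","cross_top","timer"):
    L=[ray(d["p"],d[t][0][0]) for d in D if d[t]]
    print(t,[atz(d["p"],d[t][0][0],63 if t!="timer" else 0).round(1) for d in D if d[t]],tri(L) if len(L)>1 else "")
s=capture("scene");save(s,"pics/e_scene.png")
a=cv2.imread("pics/w5.png");b=s["color"][140:300,200:450,::-1]
cv2.imwrite("pics/e.png",np.hstack([a[:300],cv2.resize(b,(288,300))]))
E
```

```text
time: 12.87
tool_pos: [564.2, 204.5, 430.1]
tcp_rot: [-3.141, 0.001, 1.757]
contact_force: [0.2, 0.2, -1.2]
grip_width: 0.5
finger_force: 0.0
round_top [(array([310.2, 136.1]), 0.81), (array([ 81. , 177.5]), 0.37)]
square_top [(array([240.7,  71.5]), 0.67)]
bar_top [(array([241. , 140.9]), 0.79)]
cross_top [(array([313.5,  69.5]), 0.89)]
timer [(array([298.2, 101. ]), 0.79)]
13.17 [564.5 203.8 430.5]
time: 13.58
tool_pos: [603.8, 156.1, 430.3]
tcp_rot: [-3.141, -0.001, 1.756]
contact_force: [-0.3, -0.2, -0.2]
grip_width: 0.5
finger_force: 0.0
round_top []
square_top [(array([210.1,   9.9]), 0.66)]
bar_top [(array([213.8,  86.6]), 0.64)]
cross_top [(array([280.2,   5.5]), 0.58)]
timer [(array([271.7,  52.3]), 0.72)]
13.88 [603.6 157.  430.6]
round_top [array([610.9, 247.3,  63. ])] 
square_top [array([530.8, 295.3,  63. ]), array([533.3, 295.6,  63. ])] (array([531.26787845, 296.51675859,  55.99486693]), [1.0, 1.0])
bar_top [array([542.8, 229.6,  63. ]), array([547.1, 228.9,  63. ])] (array([543.60131961, 228.41802211,  44.72436402]), [1.5, 1.5])
cross_top [array([599.7, 310.2,  63. ]), array([596.5, 311.2,  63. ])] (array([596.85742662, 307.78020196,  78.43643302]), [0.8, 0.8])
timer [array([598.9, 280.5,   0. ]), array([597.9, 279.1,   0. ])] (array([598.55025276, 279.97805819,  -2.28482577]), [0.9, 0.9])
```

View pics/e.png

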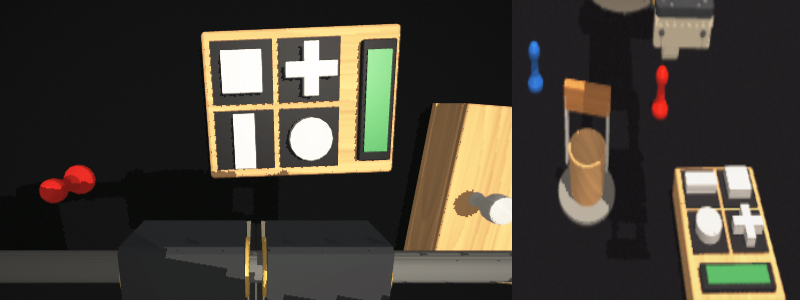

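The view shows the keys at square (241,71), cross (313,69), bar (244,140) and round (311,138), and the cup standing upright on the coaster. The four points fit the 68 mm grid at yaw 0.2: round (611,245), square (531,297), bar (544,230).

```bash
python3 -c "
from h import *
go(611,246,275,1.77)"
```

```text
shift [0.0862 0.0237 0.1555] spin -0.0124 t 13.93 at [603.7 156.9 430.5] rot [ 3.141 -0.     1.758]
```

```bash
python3 -m inch '[[0.035,0.01,0,-0.012,0],[0.07,0.02,0,-0.012,0],[0.086,0.024,0.02,-0.012,0],[0.086,0.024,0.055,-0.012,0],[0.086,0.024,0.09,-0.012,0],[0.086,0.024,0.125,-0.012,0],[0.086,0.024,0.155,-0.012,0],[0.086,0.024,0.155,-0.012,0]]';python3 -m inch '[[0,0,0.01,0,0],[0,0,0.02,0,0],[0,0,0.03,0,0],[0,0,0.03,0,0],[0,0,0.03,0,0]]'
```

```text
time: 14.6
tool_pos: [609.7, 245.1, 268.3]
tcp_rot: [-3.129, 0.001, 1.769]
contact_force: [-1.6, -0.4, -0.0]
grip_width: 0.3
finger_force: 0.0
time: 15.02
tool_pos: [611.8, 245.3, 245.8]
tcp_rot: [3.141, -0.0, 1.769]
contact_force: [0.9, -0.3, 0.7]
grip_width: 0.7
finger_force: 0.0
```

```bash
python3 - <<'E'
from h import *
go(611,246,275,1.77)
p=capture("scene");q=p["color"][150:310,300:450,::-1];cv2.imwrite("pics/f.png",cv2.resize(q,(562,600)))
E
```

```text
shift [ 0.0008 -0.0006 -0.0292] spin -0.0012 t 15.02 at [611.8 245.3 245.8] rot [ 3.141 -0.     1.769]
```

View pics/f.png

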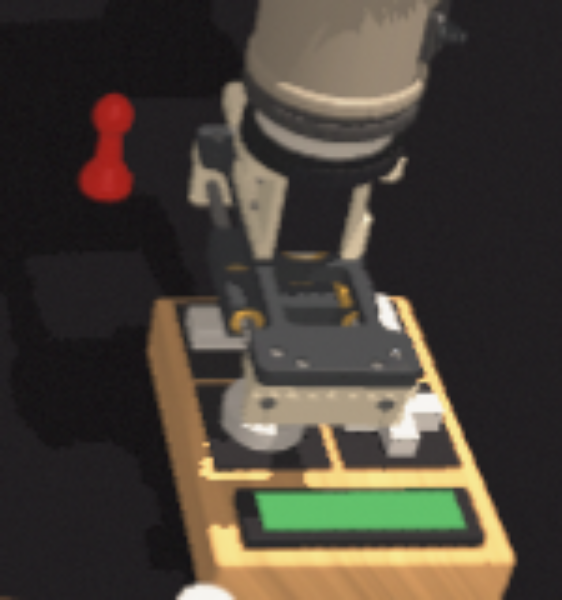

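The crop shows the gripper hiding its own fingertips near the round key at (265,415). I'll check by projecting the computed tip into the picture.

```bash
python3 - <<'E'
from h import *
p=capture("scene");o=get_obs();Rm=R.from_euler("xyz",o["tcp_rot"]).as_matrix()
T=np.linalg.inv(p["pose"])
for k in(0,100,159,178):
    w=o["tool_pos"]+Rm@[0,0,k]; c=T[:3,:3]@w+T[:3,3]
    px=cv2.projectPoints(c.reshape(1,3),np.zeros(3),np.zeros(3),np.array(p["intrinsics"],float),np.array(p["distortion"],float))[0][0,0]
    print(k,w.round(1),px.round(1),"crop",((px-[300,150])*3.75).round(0))
for k in("round_top","square_top","cross_top"): 
    r=tip_of(p,k); print(k,[(np.round(q["centre"],1),round(q["conf"],2),atz(p,q["centre"],63).round(1)) for q in r])
E
```

```text
0 [612.  245.4 246.4] [385.4 182. ] crop [320. 120.]
100 [612.2 245.4 146.4] [376.4 225.7] crop [286. 284.]
159 [612.3 245.5  87.4] [371.6 248.5] crop [268. 370.]
178 [612.3 245.5  68.4] [370.1 255.5] crop [263. 396.]
round_top [(array([371.8, 259.9]), 0.54, array([618.4, 249.6,  63. ]))]
square_top [(array([394.9, 235.4]), 0.53, array([534.2, 296.3,  63. ]))]
cross_top [(array([403.8, 254.7]), 0.67, array([589.8, 312.3,  63. ]))]
```

The tip projects onto the round key, and what hides it is the near end of the gripper body. I'll press the key.

```bash
python3 -m inch '[[0,0,0.004,0,0],[0,0,0.008,0,0],[0,0,0.01,0,0],[0,0,0.011,0,0],[0,0,0.011,0,0]]'
```

```text
time: 15.68
tool_pos: [612.0, 245.4, 234.7]
tcp_rot: [3.14, -0.0, 1.769]
contact_force: [2.1, 0.8, 5.0]
grip_width: 0.3
finger_force: 2.4
```

```bash
python3 -m inch '[[0,0,0.001,0,0],[0,0,0.002,0,0],[0,0,0.003,0,0],[0,0,0.003,0,0],[0,0,0.003,0,0]]'
```

```text
time: 16.1
tool_pos: [611.9, 245.4, 233.2]
tcp_rot: [3.139, -0.0, 1.769]
contact_force: [-1.2, -1.0, 11.2]
grip_width: 0.2
finger_force: 5.6
```

The key bottomed out: the force rose past 6 N and the descent stopped. Now up and over to the square key.

```bash
python3 -m inch '[[0,0,-0.01,0,0],[0,0,-0.03,0,0],[0,0,-0.04,0,0],[0,0,-0.04,0,0],[0,0,-0.04,0,0]]'; python3 -c "
from h import *
go(531,297,248,1.77);go(544.5,230.5,248,1.77)"
```

```text
time: 16.52
tool_pos: [611.5, 245.3, 271.4]
tcp_rot: [3.141, -0.0, 1.769]
contact_force: [0.3, -0.3, -0.2]
grip_width: 0.5
finger_force: 0.0
shift [ 0.0665 -0.0688  0.0234] spin -0.0012 t 16.52 at [611.5 245.3 271.4] rot [ 3.141 -0.     1.769]
shift [-0.0013 -0.0686  0.0234] spin -0.0012 t 16.52 at [611.5 245.3 271.4] rot [ 3.141 -0.     1.769]
```

```bash
python3 -m inch '[[0.02,-0.02,0,0,0],[0.045,-0.045,0,0,0],[0.067,-0.068,0,0,0],[0.067,-0.068,0,0,0],[0.067,-0.068,0.015,0,0],[0.067,-0.068,0.023,0,0],[0.067,-0.068,0.023,0,0],[0.067,-0.068,0.023,0,0]]'; python3 -m inch '[[0,0,0.005,0,0],[0,0,0.009,0,0],[0,0,0.012,0,0],[0,0,0.014,0,0],[0,0,0.016,0,0],[0,0,0.016,0,0],[0,0,0.016,0,0]]'
```

```text
time: 17.18
tool_pos: [531.9, 297.2, 247.1]
tcp_rot: [-3.139, 0.0, 1.768]
contact_force: [-0.8, 0.2, 0.2]
grip_width: 0.2
finger_force: 0.0
time: 17.77
tool_pos: [532.2, 297.5, 233.3]
tcp_rot: [3.14, 0.0, 1.769]
contact_force: [0.8, -1.0, 5.3]
grip_width: 0.3
finger_force: 3.0
```

```bash
python3 -m inch '[[0,0,0.001,0,0],[0,0,0.002,0,0],[0,0,0.002,0,0],[0,0,0.002,0,0]]';python3 -m inch '[[0,0,-0.01,0,0],[0,0,-0.03,0,0],[0,0,-0.04,0,0],[0,0,-0.04,0,0],[0,0,-0.04,0,0]]'; python3 -c "
from h import *
go(544.5,230.5,248,1.77)"
```

```text
time: 18.1
tool_pos: [532.2, 297.5, 233.0]
tcp_rot: [3.139, 0.0, 1.769]
contact_force: [-3.1, -3.1, 17.7]
grip_width: 0.2
finger_force: 8.7
time: 18.52
tool_pos: [531.7, 297.6, 270.4]
tcp_rot: [3.141, -0.0, 1.769]
contact_force: [-0.4, -0.6, 0.0]
grip_width: 0.5
finger_force: 0.0
shift [-0.0683 -0.0007  0.0224] spin -0.0012 t 18.52 at [531.7 297.6 270.4] rot [ 3.141 -0.     1.769]
```

```bash
python3 -m inch '[[-0.025,0,0,0,0],[-0.05,0,0,0,0],[-0.068,0,0,0,0],[-0.068,0,0,0,0],[-0.068,0,0.015,0,0],[-0.068,0,0.022,0,0],[-0.068,0,0.022,0,0],[-0.068,0,0.022,0,0]]'; python3 -m inch '[[0,0,0.005,0,0],[0,0,0.009,0,0],[0,0,0.012,0,0],[0,0,0.014,0,0],[0,0,0.016,0,0],[0,0,0.016,0,0],[0,0,0.016,0,0]]'
```

```text
time: 19.18
tool_pos: [544.8, 231.5, 247.4]
tcp_rot: [-3.139, -0.0, 1.769]
contact_force: [0.0, 0.9, 0.1]
grip_width: 0.6
finger_force: 0.0
time: 19.77
tool_pos: [545.3, 231.3, 233.3]
tcp_rot: [3.14, -0.001, 1.769]
contact_force: [-1.9, 2.5, 6.7]
grip_width: 0.7
finger_force: 3.3
```

```bash
python3 -m inch '[[0,0,0.001,0,0],[0,0,0.002,0,0],[0,0,0.002,0,0],[0,0,0.002,0,0]]';python3 -m inch '[[0,0,-0.01,0,0],[0,0,-0.03,0,0],[0,0,-0.06,0,0],[0,0,-0.09,0,0],[0,0,-0.12,0,0],[0,0,-0.12,0,0],[0,0,-0.12,0,0]]'; python3 - <<'E'
from h import *
p=capture("scene");cv2.imwrite("pics/g.png",cv2.resize(p["color"][130:310,200:450,::-1],(750,540)))
E
```

```text
time: 20.1
tool_pos: [545.2, 231.3, 233.0]
tcp_rot: [3.139, -0.001, 1.769]
contact_force: [-6.4, 0.1, 19.7]
grip_width: 0.7
finger_force: 9.3
time: 20.68
tool_pos: [545.3, 230.9, 352.0]
tcp_rot: [3.138, -0.0, 1.769]
contact_force: [-0.7, -0.1, -1.0]
grip_width: 0.5
finger_force: 0.0
```

View pics/g.png

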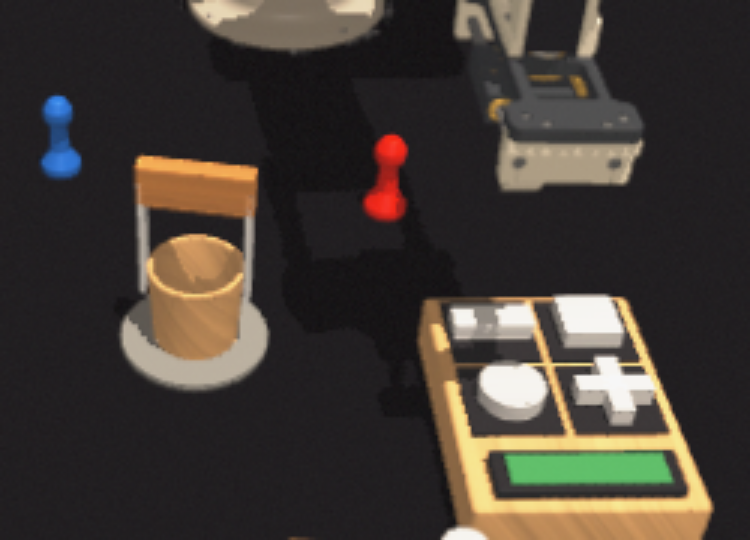

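The cup stands upright and centred on the coaster at (195,300). All four keys are back up, the pawns are in place, and the gripper is clear of everything.

```bash
python3 -c "
from plant import *
print(close_job())"
```

```text
the job is handed in; nothing more can be done
None
```

I set the cup upright on the coaster, then pressed the round, square and bar keys fully down in that order and handed the job in; it gave no verdict, but the last picture showed the cup in place and all keys back up.

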